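# Shut and lock the cover of a sloping control desk

## Robot

A 6-joint arm with a two-finger parallel gripper is mounted at the origin on the work surface. World frame = base frame: x ahead of the robot, y to its left, z up, the work surface at z = 0. Lengths are in m, angles in rad, forces in N, time in s.
With the tool pointing down it reaches from about 0.25 to 0.8 m from the base axis. Payload 8.5 kg.
Tool frame: the origin (TCP) lies at the very end of the fingers, on their centre line; the grasp point (between the pads) lies 19 mm behind it; z points along the fingers, y is the direction in which the jaws open and shut (so a half turn about z gives the same grasp; the last joint's range is limited). The gripper opens to 85 mm and grips with 20 to 120 N. Pads are 22 mm wide; open, the fingers measure 114 mm over their backs; the gripper's body (76 mm by 85 mm) begins 54 mm behind the grasp point. The pads swing forward as they close: fully open they stand 13 mm farther back than shut.
Start: joints at [-1.202, 0.238, -0.013, 1.319, 0, 1.571], TCP at [0.189, -0.49, 0.231] pointing down, gripper open.
Joint ranges: [-2.66, 2.66], [-1.03, 1.9], [-1.14, 1.46], [-1.82, 2.27], [-1.45, 1.34], [-3.14, 3.14]. Speed limits (rad/s): [2.22, 2.22, 2.79, 3.14, 3.14, 3.14].

## Interface

Orientations are given as a unit quaternion [x, y, z, w].
In Python, from rig import manip gives the robot as it stands. The module is installed in compiled form; this text tells all that it offers.
- The arm moves only by the tool drive_tool, never from a script. Its argument "increments" is a list of rows, each a list of 6 numbers: the shift along the world's x, y, z in m, then the turn, a rotation vector about the world's x, y, z in rad. In form: [[tx, ty, tz, ax, ay, az], ...]. A call has 1 to 20 rows; each row shifts and turns the commanded pose from where the row before left it; what a row does not reach is not made up. A row lasts 1/12 s, in which the tool goes at most 41.7 mm and 7.16 degrees, less where a joint would pass 70% of its speed; a pose out of reach is approached as far as the arm can. A call is refused whole if a number of a shift passes 0.0417 or a number of a turn 0.125, either way. A call with a gripper value outside its range is refused whole. "fingers" is the finger opening in m, from 0 to 0.0854, set as the call begins (left out, the last holds). The fingers move at their own pace and stop on an object; the grip force is fixed at half the most. Time passes only in rows, so rows that do not move let the fingers close. It gives the time, the measured TCP pose, the force and the opening at its end, in the units of the state.
- manip.observe(): the state, without advancing time (a new reading comes with each control period).
- manip.grab_frame(name): name is "scene" or "top" or "wrist"; returns (picture, depth): 384x512x3 uint8, red, green, blue; 384x512 float32, m along the optical axis (not along the pixel's ray), 0 where there is no reading.
- manip.calibration(name): a dict with "K" (3x3 intrinsics, pixels), "dist_coeffs" ([k1, k2, p1, p2, k3] as OpenCV has them; the pictures are not rectified), "rvec" (rotation vector, rad) and "tvec" (3), from world to camera coordinates, as OpenCV has them. Camera axes: x right, y down, z forward; pixel columns grow to the right and rows downward; lengths in m; the calibration is good to about 2 mm. A picture is of the moment at which its call begins: read the wrist's pose just before it. calibration takes no time and is no camera call; for the wrist camera it gives the pose at the moment of the call.
- manip.close_job(): hands the job in, once; it reports no verdict.
Trained networks look in the newest picture that a camera, given by its name, has taken for a name from the list of things; names that differ only in an ending like _2 or _b are one class to them, and where a whole thing is asked for, a point or a joint stands for the part that bears it (a point fixed in the world has none). Each returns a list of dicts, best first, with "score" (0 to 1); they miss things now and then, are a little off and sometimes report something else, mostly with a low value. They report only what shows in the picture. A call takes as long as a camera call.
- manip.look_for(thing, camera): "point" ([x, y, z] in m, in world coordinates, good to about 4 mm: the middle of the surface that is visible of it).
The state is a dict: "t": time; "qpos": joint angles; "joint_vel": joint speeds; "joint_efforts": joint torques, N m; "tool_pos": TCP position; "orientation": TCP orientation; "wrist_force": force on the tool from outside, world axes, zero at the start; "ft_torque": the same for the moment, N m; "grip_width": opening from 0.0 (shut) to 1.0 (fully open).
Only numpy, scipy, OpenCV 4.12 (cv2) and the standard library are available. Lean on these libraries where they do the work, as an engineer would, in place of code of your own. Each camera call takes 0.05 s, during which the arm holds its last target.

## Task

Shut the control desk: lower its open cover gently until it lies fully shut, then lock both black wing studs at its front edge. Push each wing in against its spring, feeling for the slot near the blue marks, turn it a quarter turn clockwise to the stop and let go, so that it stays drawn in by itself; leave everything else on the bench where it lies.

Things in the scene. Friction and masses are not known exactly. Their poses are not given: they have to be found in the camera images.
- console: Sloping sheet-steel control desk, fixed, 203 mm deep (x), 270 mm wide (y). Origin: centre of its footprint, on the bench. x points level from its low front (65 mm high, at x = -100 mm, facing the robot) to its rear (165 mm high, x = +103 mm), y to its left, z up. Its open top slopes up 30 degrees from front to rear; grey breakers stand inside.
- cover (a joint): Hinge of the light grey cover of the desk's sloping top, rad: 0 = shut (lying in the 30 degree slope), grows as its front edge is lifted; starts 0.75 to 1.2. Hinge line along the desk's y at its x = +73 mm, z = 165 mm. Stiff: it stays at any angle it is left at; moving it down takes 2 to 7 N at the front edge. Cover: 278 mm wide, reaching 206 mm from the hinge line, 4 mm thick.
- cover_edge (a point): A bare spot to press on: on the cover's outer face, on its centre line, 185 mm from the hinge line (21 mm from the free front edge), between the two wings. Axes move with the cover: x up the cover to the hinge, y to the desk's left, z out of the outer face.
- cover_hinge (a point): Middle of the hinge line, on the outer face (4 mm out from the hinge axis); axes as cover_edge. The cover's half near the hinge (within 90 mm) carries push buttons and a red mushroom button up to 33 mm high.
- left_grip (a point): On the axis of the left (+y) wing stud, 3 mm below the top of its black wing. x along the blade, z out of the cover along the stud's axis; turns with the wing. Blade 64 mm long, 14 mm thick, 28 mm high on a round neck 23 mm across; stud out, the blade spans 16 to 44 mm above the cover's face. Grip it across the 14 mm.
- right_grip (a point): The same on the right (-y) wing stud. Both axes stand square to the cover, 165 mm from the hinge line, 85 mm either side of the centre line: with the cover shut they lean 30 degrees from vertical, towards the robot.
- left_stud (a joint): How far the left stud is pushed in, m: 0 sprung out, 0.0135 bottomed (spring 4 N rising to 9 N). Below the cover a cross pin must pass a slot: missing it, the stud stops hard about 1 mm in; finding it, it goes the full 13.5 mm. It turns only while pushed in beyond 11 mm. Locked and let go it rests at about 0.0085; not locked it springs out to 0.
- right_stud (a joint): The same for the right stud.
- left_wing (a joint): Turn of the left wing, rad, clockwise seen from outside: 0 = blade up the slope, on the blue marks; 1.57 = across, on the red marks. Starts -0.3 to 0.3 and stays where left (0.03 N m). The unseen slot sits askew, anywhere from -0.22 to 0.22, and admits the pin within 0.1 of that; the locked place, at a felt stop, is 1.57 clockwise from the slot.
- right_wing (a joint): The same for the right wing; its slot is askew independently. The receptacles' stops also bar the pushed-in pins from turning anticlockwise.
- pliers: combination pliers with blue grips, 205 mm long, lying beside the desk's left side (+y); bystander. Origin: on the bench below the pivot end of the handles, jaws to its +x.
- terminals: black 12-way terminal strip, 180 x 40 x 26 mm, lying beside the desk's right side; bystander. Origin: centre of its underside.
- driver: orange-red screwdriver, 200 mm long, lying across in front of the desk's front wall; bystander. Origin: centre of its underside.
- cup: brown paper coffee cup with white lid, 85 mm across, 112 mm high, at the bench's left; bystander. Origin: centre of its underside.
- tape: blue roll of tape, 72 mm across, 19 mm high, at the bench's right; bystander. Origin: centre of its underside.
- breaker1: light grey circuit breaker with black toggle, 86 x 36 x 76 mm, at the left; bystander. Origin: centre of its underside.
- breaker2: the same kind of circuit breaker, at the right; bystander. Origin: centre of its underside.

How it is judged:
On the way, in this order (a step that is already met when the one before it is completed fails the run):
1. the cover is lowered fully shut (value of joint cover below 0.03 rad), for 0.2 s.
2. one stud is pushed in, turned and locked (((value of joint left_wing above 1.2 rad and value of joint left_stud between 0.007 and 0.0097 m) or (value of joint right_wing above 1.2 rad and value of joint right_stud between 0.007 and 0.0097 m))), for 0.2 s.
At the end, for the whole second after the job is handed in: The cover is fully shut (within 0.03 rad) and both wings are locked: each turned more than 1.2 rad clockwise and, let go, resting 7 to 9.7 mm drawn in, held by its receptacle (value of joint cover below 0.03 rad and value of joint each of left_wing, right_wing above 1.2 rad and value of joint left_stud between 0.007 and 0.0097 m and value of joint right_stud between 0.007 and 0.0097 m); the robot touches nothing.
It fails at once if the cover is slammed (faster than 3 rad/s, 0.6 m/s at its front edge) (velocity of joint cover below -3 rad/s).
It fails at once if something else on the bench is moved more than 30 mm (distance of any of pliers, terminals, driver, cup, tape, breaker1, breaker2 from where it was at the start of the episode above 0.03 m).
It also fails if it takes over 72 s, if anything falls off the work surface, if the arm or the gripper's body presses on something with over 40 N, if the wrist force passes 120 N, or if a joint passes its speed limit or range.

## Working session

There is one attempt and no reset: what is moved stays moved. The work goes in short steps, Python scripts to look and compute and a tool call to move; the robot and the scene stay as the last step left them, time stands still between calls to the robot, and variables do not carry over. Pictures are saved under pics/ and viewed, and the job is handed in when it is done.

Besides the shell and the picture viewer there is one more tool, called after "Request:" in YAML: its name, and indented under it one key for each argument. drive_tool: Moves the arm, as the interface text tells. Its arguments: {"type":"object","properties":{"increments":{"type":"array"},"fingers":{"type":"number"}},"required":["increments"]}

```bash
mkdir -p pics
cat > h.py <<'E'
import numpy as np, cv2
from rig import manip
from scipy.spatial.transform import Rotation as R
def snap(n,f):
    p,d=manip.grab_frame(n); cv2.imwrite('pics/'+f+'.png',p[:,:,::-1]); np.save('pics/'+f+'.npy',d); return p,d
def cloud(n,d):
    c=manip.calibration(n);K=np.array(c['K']);h,w=d.shape
    u,v=np.meshgrid(np.arange(w),np.arange(h))
    xy=cv2.undistortPoints(np.stack([u,v],-1).reshape(-1,1,2).astype(np.float64),K,np.array(c['dist_coeffs'])).reshape(h,w,2)
    P=np.dstack([xy[...,0]*d,xy[...,1]*d,d])
    Rm,_=cv2.Rodrigues(np.array(c['rvec'],float)); t=np.array(c['tvec'],float).ravel()
    W=(P-t)@Rm; W[d==0]=np.nan
    return W
def st():
    s=manip.observe()
    print('t',round(s['t'],2),'pos',np.round(s['tool_pos'],4),'q',np.round(s['orientation'],4),'F',np.round(s['wrist_force'],1),'M',np.round(s['ft_torque'],2),'g',round(s['grip_width'],3),'j',np.round(s['qpos'],3))
    return s
E
python3 - <<'E'
from h import *
st()
for n in ['scene','top']:
    snap(n,n+'0')
    for t in ['console','cover','cover_edge','cover_hinge','left_grip','right_grip']:
        r=manip.look_for(t,n); print(n,t,[(np.round(x['point'],3),round(x['score'],2)) for x in r[:2]])
print(manip.observe()['t'])
E
```

```text
t 0.0 pos [ 0.1891 -0.4893  0.2307] q [ 9.831e-01  1.833e-01 -1.000e-04 -7.000e-04] F [0.5 0.4 0.6] M [-0.02  0.04 -0.  ] g 1.003 j [-1.202  0.239 -0.014  1.319 -0.     1.571]
scene console [(array([0.627, 0.081, 0.177]), 0.9)]
scene cover [(array([0.582, 0.088, 0.196]), 0.6)]
scene cover_edge [(array([0.577, 0.092, 0.195]), 0.86)]
scene cover_hinge [(array([0.579, 0.092, 0.193]), 0.7)]
scene left_grip []
scene right_grip [(array([0.514, 0.026, 0.252]), 0.55)]
top console [(array([0.632, 0.302, 0.016]), 0.64), (array([0.583, 0.099, 0.194]), 0.56)]
top cover [(array([0.568, 0.099, 0.198]), 0.86)]
top cover_edge [(array([0.571, 0.1  , 0.196]), 0.74)]
top cover_hinge [(array([0.568, 0.102, 0.196]), 0.6)]
top left_grip [(array([0.452, 0.48 , 0.112]), 0.5)]
top right_grip [(array([0.504, 0.022, 0.252]), 0.61)]
0.7
```

View pics/scene0.png

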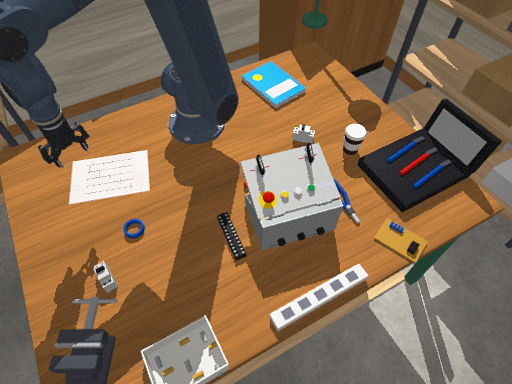

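View pics/top0.png

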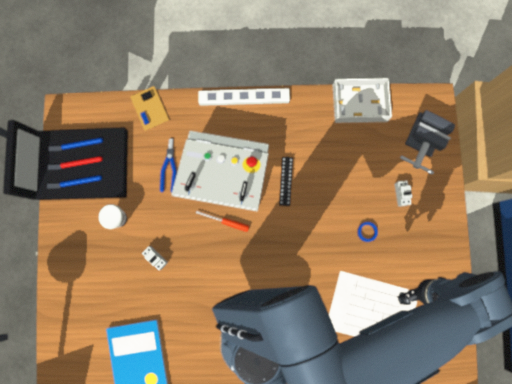

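Run:
```python
from h import *
rng=np.random.default_rng(0)
for n in ['scene','top']:
    W=cloud(n,np.load(f'pics/{n}0.npy')); p=cv2.imread(f'pics/{n}0.png')
    m=(W[...,0]>.35)&(W[...,0]<.85)&(W[...,1]>-.15)&(W[...,1]<.3)&(W[...,2]>.12)&(W[...,2]<.33)
    P=W[m]; best=0
    for i in range(500):
        a=P[rng.choice(len(P),3,False)]; nn=np.cross(a[1]-a[0],a[2]-a[0]); l=np.linalg.norm(nn)
        if l<1e-6: continue
        nn/=l; k=np.abs((P-a[0])@nn)<.004
        if k.sum()>best: best=k.sum();bk=k
    Q=P[bk];c=Q.mean(0);nn=np.linalg.svd(Q-c)[2][2]; nn*=np.sign(nn[2])
    print(n,len(P),best,'c',c.round(4),'n',nn.round(4), 'res',np.std((Q-c)@nn), 'tilt',np.arccos(nn[2]), 'az',np.degrees(np.arctan2(nn[1],nn[0])))
    # rectangle in plane
    h=np.cross([0,0,1.],nn);h/=np.linalg.norm(h); u=np.cross(nn,h) # u up-slope
    k=np.abs((P-c)@nn)<.006
    q=np.c_[(P[k]-c)@h,(P[k]-c)@u].astype(np.float32)
    r=cv2.minAreaRect(q);print('rect',r)
    B=cv2.boxPoints(r); print((c+B[:,:1]*h+B[:,1:]*u).round(4))
    # above plane points
    d=(P-c)@nn; a=P[(d>.012)&(d<.06)]; print(len(a))
    q=np.c_[(a-c)@h,(a-c)@u,(a-c)@nn]
    import cv2 as cv
    _,lab,cen=cv.kmeans(q[:,:2].astype(np.float32),4,None,(3,50,1e-4),5,2)
    for j in range(4):
        b=a[lab[:,0]==j]; print(j,len(b),b.mean(0).round(4),q[lab[:,0]==j][:,2].max())
    ys,xs=np.where(m);print(xs.min(),xs.max(),ys.min(),ys.max())
    cv2.imwrite(f'pics/crop_{n}.png',cv2.resize(p[ys.min()-10:ys.max()+30,xs.min()-20:xs.max()+20],None,fx=4,fy=4,interpolation=cv2.INTER_CUBIC))
```

```text
scene 6203 4729 c [0.5938 0.0932 0.1907] n [ 0.249  -0.0497  0.9672] res 0.001848999295284298 tilt 0.2567414746995421 az -11.278567121452099
rect ((0.002712234854698181, 0.0037899240851402283), (0.23943039774894714, 0.27999886870384216), 89.47340393066406)
[[ 0.6754 -0.0642  0.1616]
 [ 0.7326  0.2099  0.161 ]
 [ 0.506   0.2573  0.2218]
 [ 0.4488 -0.0167  0.2224]]
367
0 113 [ 0.612  -0.0021  0.2119] 0.03629361499857914
1 113 [0.5466 0.1886 0.2466] 0.050587932085697326
2 110 [0.5129 0.0234 0.2477] 0.049327014450012
3 31 [0.6282 0.1064 0.1965] 0.016591995245547445
241 343 143 234
top 5670 4237 c [0.5834 0.0981 0.1936] n [ 0.2487 -0.0519  0.9672] res 0.002019158838130508 tilt 0.25686689010179603 az -11.794126375868148
rect ((-0.000413551926612854, -0.005809620022773743), (0.23970218002796173, 0.27934151887893677), 89.8609619140625)
[[ 0.6734 -0.064   0.1617]
 [ 0.7311  0.2093  0.1616]
 [ 0.5043  0.2572  0.2225]
 [ 0.4465 -0.0161  0.2226]]
347
0 123 [0.5391 0.1917 0.2479] 0.04710391093255022
1 105 [0.6069 0.0018 0.2123] 0.040161089673756915
2 15 [0.6271 0.1186 0.1986] 0.017994943891889895
3 104 [0.5038 0.0264 0.2506] 0.04973537931300103
171 267 131 211
```

Request:
drive_tool:
  increments:
    - [0.01, 0.02, 0.035, 0, 0, 0.1]
    - [0.01, 0.02, 0.035, 0, 0, 0.1]
    - [0.01, 0.02, 0.02, 0, 0, 0.1]
  fingers: 0

```text
t: 0.95
tool_pos: [0.2195, -0.4294, 0.3241]
orientation: [0.944, 0.33, 0.0, 0.001]
wrist_force: [1.0, 0.2, -0.0]
grip_width: 0.605
```

```bash
python3 -c "
from h import *
st()"
```

```text
t 0.95 pos [ 0.2195 -0.4294  0.3241] q [9.440e-01 3.301e-01 2.000e-04 1.000e-03] F [ 1.   0.2 -0. ] M [-0.03 -0.03 -0.  ] g 0.605 j [-1.098  0.148  0.106  1.527  0.     1.371]
```

```bash
cat >> h.py <<'E'
psi=np.radians(-11.6)
xc=np.array([np.cos(psi),np.sin(psi),0]);yc=np.array([-np.sin(psi),np.cos(psi),0]);Z=np.array([0,0,1.])
AX=np.array([0.6707,0.0806,0.165])
def uf(th):
    b=np.pi/6-th; return np.cos(b)*xc+np.sin(b)*Z, -np.sin(b)*xc+np.cos(b)*Z
def pt(th,s,y,h):
    u,n=uf(th); return AX-s*u+y*yc+(h+.004)*n
u0,n0=uf(0)
RA=np.c_[-u0,yc,-n0]
def turned(w): # grip orientation for wing turn w clockwise
    return RA@R.from_rotvec([0,0,w]).as_matrix()
def plan(T,Rt,maxd=.04,maxr=.12,s=None):
    s=manip.observe() if s is None else s
    p=np.array(s['tool_pos']);q=R.from_quat(s['orientation'])
    d=np.array(T)-p; rv=(R.from_matrix(Rt)*q.inv()).as_rotvec()
    N=int(np.ceil(max(np.abs(d).max()/maxd,np.abs(rv).max()/maxr,1)))
    print('N',N,'d',d.round(4),'rv',rv.round(4),'row',np.r_[d/N,rv/N].round(4).tolist())
E
python3 - <<'E'
from h import *
e=pt(.78,.185,0,.05); print(e, pt(.78,.185,0,0)); plan(e,RA)
plan([0.36,0.12,0.36],RA)
E
```

```text
[0.50881766 0.11382967 0.26415088] [0.49639659 0.11637935 0.21578543]
N 19 d [ 0.2893  0.5432 -0.0599] rv [-0.634  -0.1493  2.2033] row [0.0152, 0.0286, -0.0032, -0.0334, -0.0079, 0.116]
N 19 d [0.1405 0.5494 0.0359] rv [-0.634  -0.1493  2.2033] row [0.0074, 0.0289, 0.0019, -0.0334, -0.0079, 0.116]
```

Request:
drive_tool:
  increments:
    - [0.0137, 0.0288, -0.0005, -0.0334, -0.0079, 0.116]
    - [0.0137, 0.0288, -0.0005, -0.0334, -0.0079, 0.116]
    - [0.0137, 0.0288, -0.0005, -0.0334, -0.0079, 0.116]
    - [0.0137, 0.0288, -0.0005, -0.0334, -0.0079, 0.116]
    - [0.0137, 0.0288, -0.0005, -0.0334, -0.0079, 0.116]
    - [0.0137, 0.0288, -0.0005, -0.0334, -0.0079, 0.116]
    - [0.0137, 0.0288, -0.0005, -0.0334, -0.0079, 0.116]
    - [0.0137, 0.0288, -0.0005, -0.0334, -0.0079, 0.116]
    - [0.0137, 0.0288, -0.0005, -0.0334, -0.0079, 0.116]
    - [0.0137, 0.0288, -0.0005, -0.0334, -0.0079, 0.116]
    - [0.0137, 0.0288, -0.0005, -0.0334, -0.0079, 0.116]
    - [0.0137, 0.0288, -0.0005, -0.0334, -0.0079, 0.116]
    - [0.0137, 0.0288, -0.0005, -0.0334, -0.0079, 0.116]
    - [0.0137, 0.0288, -0.0005, -0.0334, -0.0079, 0.116]
    - [0.0137, 0.0288, -0.0005, -0.0334, -0.0079, 0.116]
    - [0.0137, 0.0288, -0.0005, -0.0334, -0.0079, 0.116]
    - [0.0137, 0.0288, -0.0005, -0.0334, -0.0079, 0.116]
    - [0.0137, 0.0288, -0.0005, -0.0334, -0.0079, 0.116]
    - [0.0137, 0.0288, -0.0005, -0.0334, -0.0079, 0.116]
  fingers: 0

```text
t: 2.53
tool_pos: [0.4797, 0.1194, 0.3119]
orientation: [0.096, 0.961, -0.026, 0.258]
wrist_force: [-0.1, -0.4, 0.4]
grip_width: -0.003
```

Run:
```python
from h import *
s=st()
snap('wrist','w1')
plan(pt(.78,.185,0,.012),RA)
print(pt(.78,.185,0,0))
for th in np.arange(.78,-.05,-.06):
  print(round(th,2), (pt(th-.06,.185,0,0)-pt(th,.185,0,0)).round(4))
```

```text
t 2.53 pos [0.4797 0.1194 0.3119] q [ 0.0961  0.961  -0.0263  0.2581] F [-0.1 -0.4  0.4] M [0.07 0.4  0.01] g -0.003 j [ 0.428 -0.158 -0.366  0.925 -0.299  0.56 ]
N 3 d [ 0.0176 -0.0069 -0.0844] rv [ 0.002   0.002  -0.0125] row [0.0059, -0.0023, -0.0281, 0.0007, 0.0007, -0.0042]
[0.49639659 0.11637935 0.21578543]
0.78 [-0.0027  0.0005 -0.0108]
0.72 [-0.002   0.0004 -0.0109]
0.66 [-0.0014  0.0003 -0.011 ]
0.6 [-0.0007  0.0002 -0.0111]
0.54 [-0.0001  0.     -0.0111]
0.48 [ 0.0006 -0.0001 -0.0111]
0.42 [ 0.0012 -0.0002 -0.011 ]
0.36 [ 0.0019 -0.0004 -0.0109]
0.3 [ 0.0025 -0.0005 -0.0108]
0.24 [ 0.0031 -0.0006 -0.0106]
0.18 [ 0.0037 -0.0008 -0.0104]
0.12 [ 0.0044 -0.0009 -0.0102]
0.06 [ 0.0049 -0.001  -0.0099]
-0.0 [ 0.0055 -0.0011 -0.0096]
```

View pics/w1.png

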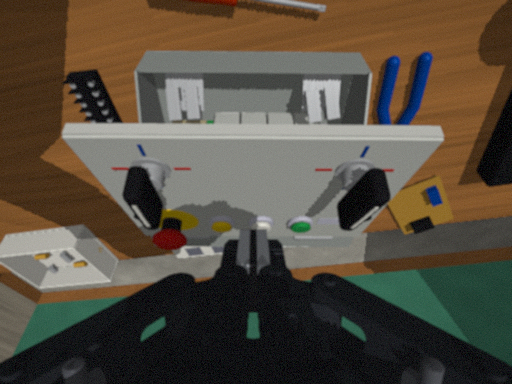

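Request:
drive_tool:
  increments:
    - [0.006, -0.002, -0.028, 0, 0, -0.004]
    - [0.006, -0.002, -0.028, 0, 0, -0.004]
    - [0.006, -0.002, -0.028, 0, 0, -0.004]
    - [-0.001, 0, -0.006, 0, 0, 0]
    - [-0.001, 0, -0.006, 0, 0, 0]
    - [-0.0027, 0.0005, -0.0108, 0, 0, 0]
    - [-0.002, 0.0004, -0.0109, 0, 0, 0]
    - [-0.0014, 0.0003, -0.011, 0, 0, 0]

```text
t: 3.25
tool_pos: [0.4907, 0.1129, 0.1853]
orientation: [0.106, 0.96, -0.027, 0.259]
wrist_force: [1.8, -2.0, 2.4]
grip_width: -0.0
```

```bash
python3 -c "
from h import *
st();print(pt(.6,.185,0,0))"
```

```text
t 3.25 pos [0.4907 0.1129 0.1853] q [ 0.1057  0.9596 -0.0275  0.2593] F [ 1.8 -2.   2.4] M [-0.24 -0.17 -0.08] g -0.0 j [ 0.406 -0.067 -0.63   0.565 -0.297  0.558]
[0.4903063  0.11762951 0.18310881]
```

Contact, light force. Continue the arc.

Request:
drive_tool:
  increments:
    - [-0.0007, 0.0002, -0.0111, 0, 0, 0]
    - [-0.0001, 0, -0.0111, 0, 0, 0]
    - [0.0006, -0.0001, -0.0111, 0, 0, 0]
    - [0.0012, -0.0002, -0.011, 0, 0, 0]
    - [0.0019, -0.0004, -0.0109, 0, 0, 0]
    - [0.0025, -0.0005, -0.0108, 0, 0, 0]
    - [0.0031, -0.0006, -0.0106, 0, 0, 0]
    - [0.0037, -0.0008, -0.0104, 0, 0, 0]

```text
t: 3.92
tool_pos: [0.503, 0.1106, 0.0978]
orientation: [0.106, 0.96, -0.028, 0.259]
wrist_force: [-0.6, -1.1, 3.5]
grip_width: -0.0
```

```bash
python3 -c "
from h import *
st();print(pt(.12,.185,0,0),pt(.0,.185,0,0))"
```

```text
t 3.92 pos [0.503  0.1106 0.0978] q [ 0.1055  0.9597 -0.0276  0.2589] F [-0.6 -1.1  3.5] M [-0.23  0.11 -0.14] g -0.0 j [ 0.387  0.065 -0.774  0.285 -0.289  0.54 ]
[0.50250023 0.11512645 0.09602347] [0.5117985  0.11321779 0.0759641 ]
```

Request:
drive_tool:
  increments:
    - [0.0044, -0.0009, -0.0102, 0, 0, 0]
    - [0.0025, -0.0005, -0.005, 0, 0, 0]
    - [0.0012, -0.0003, -0.0024, 0, 0, 0]
    - [0.0012, -0.0003, -0.0024, 0, 0, 0]
    - [0.0006, 0, -0.0012, 0, 0, 0]

```text
t: 4.33
tool_pos: [0.5124, 0.1087, 0.0758]
orientation: [0.105, 0.96, -0.028, 0.258]
wrist_force: [0.2, -0.1, 3.6]
grip_width: -0.001
```

```bash
python3 -c "
from h import *
st()"
```

```text
t 4.33 pos [0.5124 0.1087 0.0758] q [ 0.1052  0.96   -0.0276  0.2581] F [ 0.2 -0.1  3.6] M [-0.08  0.03  0.02] g -0.001 j [ 0.373  0.115 -0.795  0.212 -0.282  0.526]
```

Request:
drive_tool:
  increments:
    - [0.0005, -0.0001, -0.0009, 0, 0, 0]
    - [0.0005, -0.0001, -0.0009, 0, 0, 0]
    - [0.0005, -0.0001, -0.0009, 0, 0, 0]

```text
t: 4.58
tool_pos: [0.5129, 0.1086, 0.0747]
orientation: [0.105, 0.96, -0.027, 0.259]
wrist_force: [-48.4, 4.1, 70.7]
grip_width: -0.006
```

Request:
drive_tool:
  increments:
    - [0.0005, -0.0001, -0.0009, 0, 0, 0]
    - [0, 0, 0, 0, 0, 0]

```text
t: 4.75
tool_pos: [0.5129, 0.1086, 0.0748]
orientation: [0.105, 0.96, -0.027, 0.259]
wrist_force: [-46.2, 3.4, 66.5]
grip_width: 0.0
```

Request:
drive_tool:
  increments:
    - [-0.001, 0.0002, 0.0017, 0, 0, 0]
    - [-0.005, 0.001, 0.0087, 0, 0, 0]
    - [-0.0171, 0.0035, 0.0303, 0, 0, 0]
    - [-0.0171, 0.0035, 0.0303, 0, 0, 0]
    - [-0.0171, 0.0035, 0.0303, 0, 0, 0]
    - [-0.0171, 0.0035, 0.0303, 0, 0, 0]
    - [0, 0, 0, 0, 0, 0]
  fingers: 0.045

```text
t: 5.33
tool_pos: [0.4387, 0.1242, 0.2085]
orientation: [0.105, 0.96, -0.026, 0.26]
wrist_force: [0.9, 0.4, 1.0]
grip_width: 0.531
```

Run:
```python
from h import *
s=st()
p,d=snap('wrist','w2'); W=cloud('wrist',d); np.save('pics/W2.npy',W)
for t in ['left_grip','right_grip']:
    r=manip.look_for(t,'wrist'); print(t,[(np.round(x['point'],4),round(x['score'],2)) for x in r[:2]])
print(pt(0,.165,.085,.041),pt(0,.165,-.085,.041))
snap('top','top2'); np.save('pics/T2.npy',cloud('top',np.load('pics/top2.npy')))
```

```text
t 5.33 pos [0.4387 0.1242 0.2085] q [ 0.1051  0.9595 -0.026   0.2599] F [0.9 0.4 1. ] M [0.11 0.34 0.06] g 0.531 j [ 0.498 -0.163 -0.64   0.676 -0.334  0.645]
left_grip [(array([0.5279, 0.1926, 0.1175]), 0.91), (array([0.5292, 0.1927, 0.1123]), 0.48)]
right_grip [(array([0.492 , 0.03  , 0.1184]), 0.91), (array([0.5497, 0.0959, 0.1043]), 0.58)]
[0.52577557 0.19712102 0.12147114] [0.49159232 0.03059322 0.12147114]
```

View pics/w2.png

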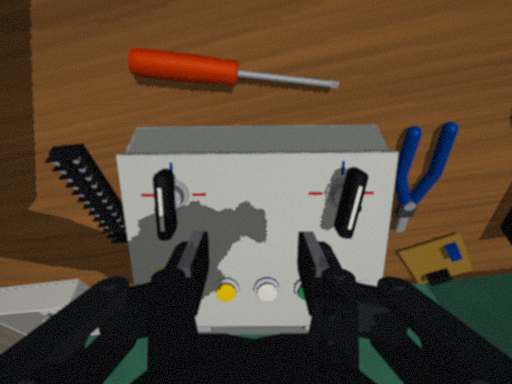

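```bash
cat > fit.py <<'E'
from h import *
def coords(P):
    return np.c_[-(P-AX)@u0,(P-AX)@yc,(P-AX)@n0-.004]
def wings(W,lo=.03):
    C=coords(W.reshape(-1,3))
    f=(np.abs(C[:,2])<.015)&(C[:,0]>.02)&(C[:,0]<.2)&(np.abs(C[:,1])<.13)
    A=np.c_[C[f][:,:2],np.ones(f.sum())]
    k=np.ones(len(A),bool)
    for _ in range(6):
        co=np.linalg.lstsq(A[k],C[f][k,2],rcond=None)[0]; r=C[f][:,2]-A@co; k=np.abs(r)<.003
    print('plane',co.round(4),k.sum())
    h=C[:,2]-(C[:,:2]@co[:2]+co[2])
    g=(np.abs(h)<.004)&(C[:,0]>-.05)&(C[:,0]<.23)&(np.abs(C[:,1])<.16)
    r=cv2.minAreaRect(C[g][:,:2].astype(np.float32)); print('cover rect',r)
    for sg in (1,-1):
        m=(h>lo)&(h<.06)&(np.abs(C[:,1]-sg*.085)<.045)&(np.abs(C[:,0]-.165)<.05)
        Q=C[m][:,:2]
        r=cv2.minAreaRect(Q.astype(np.float32)); c=Q.mean(0)
        v=np.linalg.svd(Q-c)[2][0]; v=v if v[0]<0 else -v
        # direction toward hinge (-s) ; clockwise from outside turning -> blade's upper end goes right(-y)
        print('L' if sg>0 else 'R',len(Q),'mean',c.round(4),'rect c',np.round(r[0],4),np.round(r[1],4),'w',round(np.arctan2(-v[1],-v[0]),3),'hmax',np.sort(h[m])[-5:].round(4)[0])
E
python3 - <<'E'
from fit import *
print('wrist')
for lo in (.025,.035,.04): wings(np.load('pics/W2.npy'),lo)
print('top')
for lo in (.025,.035): wings(np.load('pics/T2.npy'),lo)
E
```

```text
wrist
plane [-0.0001 -0.0029 -0.0044] 25588
cover rect ((0.09917847067117691, -9.91523265838623e-05), (0.21282248198986053, 0.2783481478691101), 0.07870692759752274)
L 1422 mean [0.1669 0.0824] rect c [0.1641 0.0841] [0.0639 0.0139] w 0.172 hmax 0.0459
R 1336 mean [ 0.1674 -0.0831] rect c [ 0.1646 -0.0851] [0.0634 0.0148] w 0.022 hmax 0.046
plane [-0.0001 -0.0029 -0.0044] 25588
cover rect ((0.09917847067117691, -9.91523265838623e-05), (0.21282248198986053, 0.2783481478691101), 0.07870692759752274)
L 1156 mean [0.1664 0.0832] rect c [0.164  0.0842] [0.0639 0.0138] w 0.171 hmax 0.0459
R 1126 mean [ 0.1667 -0.0838] rect c [ 0.1645 -0.0851] [0.0634 0.0148] w 0.025 hmax 0.046
plane [-0.0001 -0.0029 -0.0044] 25588
cover rect ((0.09917847067117691, -9.91523265838623e-05), (0.21282248198986053, 0.2783481478691101), 0.07870692759752274)
L 964 mean [0.1659 0.0839] rect c [0.1643 0.0843] [0.0627 0.0135] w 0.169 hmax 0.0459
R 967 mean [ 0.1661 -0.0845] rect c [ 0.1644 -0.0851] [0.0632 0.0139] w 0.025 hmax 0.046
top
plane [-0.0012 -0.0044  0.0002] 2176
cover rect ((0.0975353941321373, -0.0010117441415786743), (0.21605873107910156, 0.2794804871082306), 0.4065619707107544)
L 83 mean [0.16   0.0827] rect c [0.162  0.0839] [0.0615 0.0145] w 0.179 hmax 0.0465
R 77 mean [ 0.1598 -0.0864] rect c [ 0.1626 -0.0862] [0.0615 0.0142] w 0.038 hmax 0.049
plane [-0.0012 -0.0044  0.0002] 2176
cover rect ((0.0975353941321373, -0.0010117441415786743), (0.21605873107910156, 0.2794804871082306), 0.4065619707107544)
L 74 mean [0.1608 0.0834] rect c [0.162 0.084] [0.0614 0.0143] w 0.183 hmax 0.0465
R 73 mean [ 0.1613 -0.0864] rect c [ 0.1626 -0.0862] [0.0615 0.0142] w 0.037 hmax 0.049
```

Run:
```python
from h import *
plan(pt(0,.1645,-.085,.075),turned(.025))
print(n0)
```

```text
N 3 d [ 0.0367 -0.0891 -0.0509] rv [ 0.0122 -0.0034 -0.0064] row [0.0122, -0.0297, -0.017, 0.0041, -0.0011, -0.0021]
[-0.48978762  0.10053896  0.8660254 ]
```

Request:
drive_tool:
  increments:
    - [0.0122, -0.0297, -0.017, 0.0041, -0.0011, -0.0021]
    - [0.0122, -0.0297, -0.017, 0.0041, -0.0011, -0.0021]
    - [0.0122, -0.0297, -0.017, 0.0041, -0.0011, -0.0021]
    - [0, 0, 0, 0, 0, 0]
  fingers: 0.035

```text
t: 5.87
tool_pos: [0.4743, 0.0289, 0.1472]
orientation: [0.112, 0.96, -0.025, 0.255]
wrist_force: [-1.3, -0.5, -1.0]
grip_width: 0.405
```

Run:
```python
from h import *
st()
snap('wrist','w3')
plan(pt(0,.1645,-.085,.020),turned(.025),.015)
```

```text
t 5.87 pos [0.4743 0.0289 0.1472] q [ 0.1122  0.96   -0.0249  0.2552] F [-1.3 -0.5 -1. ] M [0.12 0.5  0.01] g 0.405 j [ 0.185 -0.102 -0.777  0.412 -0.194  0.37 ]
N 3 d [ 0.0281 -0.0021 -0.0447] rv [ 0.0008 -0.0052  0.0063] row [0.0094, -0.0007, -0.0149, 0.0003, -0.0017, 0.0021]
```

View pics/w3.png

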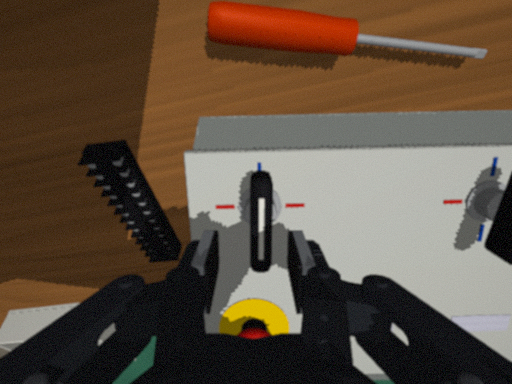

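Run:
```python
from h import *
st();plan(pt(0,.1645,-.085,.075),turned(.025))
plan(pt(0,.1645,-.085,.020),turned(.025),.015)
```

```text
t 5.92 pos [0.4742 0.0305 0.1483] q [ 0.1125  0.96   -0.0244  0.2553] F [ 0.7  0.8 -0.2] M [0.06 0.45 0.  ] g 0.409 j [ 0.19  -0.103 -0.775  0.416 -0.195  0.375]
N 1 d [0.0012 0.0034 0.0029] rv [ 0.0008 -0.0052  0.0063] row [0.0012, 0.0034, 0.0029, 0.0008, -0.0052, 0.0063]
N 3 d [ 0.0281 -0.0021 -0.0447] rv [ 0.0008 -0.0052  0.0063] row [0.0094, -0.0007, -0.0149, 0.0003, -0.0017, 0.0021]
```

Request:
drive_tool:
  increments:
    - [0, 0, 0, 0, 0, 0]
    - [0, 0, 0, 0, 0, 0]
    - [0, 0, 0, 0, 0, 0]
    - [0, 0, 0, 0, 0, 0]

```text
t: 6.25
tool_pos: [0.4759, 0.0352, 0.1522]
orientation: [0.109, 0.96, -0.022, 0.258]
wrist_force: [-0.4, 1.2, 0.3]
grip_width: 0.408
```

Run:
```python
from h import *
st();plan(pt(0,.1645,-.085,.020),turned(.025),.012)
```

```text
t 6.25 pos [0.4759 0.0352 0.1522] q [ 0.1088  0.9596 -0.0223  0.2585] F [-0.4  1.2  0.3] M [0.07 0.44 0.  ] g 0.408 j [ 0.199 -0.108 -0.77   0.418 -0.196  0.376]
N 5 d [ 0.0264 -0.0068 -0.0487] rv [-0.0006  0.0014 -0.0018] row [0.0053, -0.0014, -0.0097, -0.0001, 0.0003, -0.0004]
```

Request:
drive_tool:
  increments:
    - [0.0053, -0.0014, -0.0097, 0, 0, 0]
    - [0.0053, -0.0014, -0.0097, 0, 0, 0]
    - [0.0053, -0.0014, -0.0097, 0, 0, 0]
    - [0.0053, -0.0014, -0.0097, 0, 0, 0]
    - [0.0053, -0.0012, -0.0097, 0, 0, 0]
    - [0, 0, 0, 0, 0, 0]
    - [0, 0, 0, 0, 0, 0]
    - [0, 0, 0, 0, 0, 0]

```text
t: 6.92
tool_pos: [0.5022, 0.0279, 0.1039]
orientation: [0.109, 0.96, -0.023, 0.258]
wrist_force: [-0.0, -0.2, 0.4]
grip_width: 0.41
```

Run:
```python
from h import *
st();plan(pt(0,.1645,-.085,.020),turned(.025),.012)
```

```text
t 6.92 pos [0.5022 0.0279 0.1039] q [ 0.1093  0.9596 -0.0225  0.2583] F [-0.  -0.2  0.4] M [ 0.08  0.42 -0.  ] g 0.41 j [ 0.165  0.009 -0.823  0.243 -0.18   0.346]
N 1 d [ 0.0001  0.0005 -0.0003] rv [-0.0005  0.0012 -0.0008] row [0.0001, 0.0005, -0.0003, -0.0005, 0.0012, -0.0008]
```

Close the grip.

Request:
drive_tool:
  increments:
    - [0, 0, 0, 0, 0, 0]
    - [0, 0, 0, 0, 0, 0]
    - [0, 0, 0, 0, 0, 0]
    - [0, 0, 0, 0, 0, 0]
    - [0, 0, 0, 0, 0, 0]
    - [0, 0, 0, 0, 0, 0]
  fingers: 0

```text
t: 7.42
tool_pos: [0.5026, 0.0276, 0.1038]
orientation: [0.11, 0.959, -0.022, 0.259]
wrist_force: [-0.6, 5.2, 3.8]
grip_width: 0.149
```

```bash
cat >> h.py <<'E'
def fc(y,s=None):
    s=manip.observe() if s is None else s
    F=np.array(s['wrist_force']);M=np.array(s['ft_torque']); p=np.array(s['tool_pos'])-AX
    Rm=R.from_quat(s['orientation']).as_matrix()
    Ft=Rm.T@F
    w=R.from_matrix(RA.T@Rm).as_rotvec()
    print('t',round(s['t'],2),'s,y,h',np.round([-p@u0*1e3,p@yc*1e3,(p@n0-.004)*1e3],2),'rot',w.round(3),'F(s,y,n)',np.round([-F@u0,F@yc,F@n0],1),'Ftool',Ft.round(1),'Mn',round(M@n0,2),'M',M.round(2),'g',round(s['grip_width']*.0854,4),'q6',round(s['qpos'][5],2))
E
python3 -c "
from h import *
fc(0)"
```

```text
t 7.42 s,y,h [163.94 -85.67  20.04] rot [-0.002 -0.002  0.025] F(s,y,n) [-0.5  5.   4.1] Ftool [-0.4  5.  -4.1] Mn 0.01 M [0.77 0.25 0.42] g 0.0127 q6 0.35
```

Request:
drive_tool:
  increments:
    - [0.0005, -0.0001, -0.0009, 0, 0, 0]
    - [0.0005, -0.0001, -0.0009, 0, 0, 0]
    - [0, 0, 0, 0, 0, 0]

```text
t: 7.67
tool_pos: [0.5038, 0.0274, 0.1018]
orientation: [0.11, 0.959, -0.022, 0.259]
wrist_force: [-0.7, 4.7, 4.0]
grip_width: 0.146
```

```bash
python3 -c "
from h import *
fc(0)"
```

```text
t 7.67 s,y,h [163.95 -85.72  17.64] rot [-0.001 -0.001  0.026] F(s,y,n) [-0.5  4.5  4.3] Ftool [-0.4  4.5 -4.3] Mn -0.05 M [0.99 0.13 0.49] g 0.0125 q6 0.34
```

Request:
drive_tool:
  increments:
    - [0.0005, -0.0001, -0.0009, 0, 0, 0]
    - [0.0005, -0.0001, -0.0009, 0, 0, 0]
    - [0.0005, -0.0001, -0.0009, 0, 0, 0]
    - [0.0005, -0.0001, -0.0009, 0, 0, 0]
    - [0.0005, -0.0001, -0.0009, 0, 0, 0]
    - [0, 0, 0, 0, 0, 0]

```text
t: 8.17
tool_pos: [0.5063, 0.0268, 0.0973]
orientation: [0.11, 0.959, -0.022, 0.259]
wrist_force: [-1.8, 5.4, 6.2]
grip_width: 0.149
```

```bash
python3 -c "
from h import *
fc(0)"
```

```text
t 8.17 s,y,h [163.98 -85.74  12.47] rot [-0.001 -0.001  0.026] F(s,y,n) [-0.6  4.9  6.8] Ftool [-0.5  5.  -6.8] Mn 0.02 M [0.93 0.14 0.53] g 0.0127 q6 0.34
```

Slot found (7.5 mm in, 6.8 N). Push further to about 12.3 mm.

Request:
drive_tool:
  increments:
    - [0.0005, -0.0001, -0.0009, 0, 0, 0]
    - [0.0005, -0.0001, -0.0009, 0, 0, 0]
    - [0.0005, -0.0001, -0.0009, 0, 0, 0]
    - [0.0005, -0.0001, -0.0009, 0, 0, 0]
    - [0.0004, -0.0001, -0.0007, 0, 0, 0]
    - [0, 0, 0, 0, 0, 0]

```text
t: 8.67
tool_pos: [0.5087, 0.0263, 0.0931]
orientation: [0.11, 0.959, -0.022, 0.259]
wrist_force: [-2.7, 5.8, 6.9]
grip_width: 0.147
```

Run:
```python
from h import *
fc(0)
print((-0.1*n0).round(4))
```

```text
t 8.67 s,y,h [163.95 -85.73   7.61] rot [-0.001 -0.002  0.026] F(s,y,n) [-0.1  5.2  7.9] Ftool [-0.   5.2 -7.9] Mn 0.01 M [0.88 0.17 0.49] g 0.0126 q6 0.34
[ 0.049  -0.0101 -0.0866]
```

Request:
drive_tool:
  increments:
    - [0.0002, 0, -0.0004, 0, 0, 0]
    - [0, 0, 0, 0.049, -0.0101, -0.0866]
    - [0, 0, 0, 0.049, -0.0101, -0.0866]
    - [0, 0, 0, 0, 0, 0]

```text
t: 9.0
tool_pos: [0.5089, 0.0265, 0.0928]
orientation: [0.208, 0.943, 0.005, 0.26]
wrist_force: [-2.7, 5.9, 7.0]
grip_width: 0.144
```

Run:
```python
from h import *
fc(0)
```

```text
t 9.0 s,y,h [163.94 -85.57   7.27] rot [-0.002 -0.002  0.232] F(s,y,n) [-0.1  5.3  8. ] Ftool [ 1.1  5.2 -7.9] Mn -0.05 M [1.03 0.19 0.51] g 0.0123 q6 0.55
```

Request:
drive_tool:
  increments:
    - [0, 0, 0, 0.049, -0.0101, -0.0866]
    - [0, 0, 0, 0.049, -0.0101, -0.0866]
    - [0, 0, 0, 0.049, -0.0101, -0.0866]
    - [0, 0, 0, 0, 0, 0]

```text
t: 9.33
tool_pos: [0.509, 0.0267, 0.0929]
orientation: [0.346, 0.901, 0.043, 0.256]
wrist_force: [-1.4, 6.9, 7.4]
grip_width: 0.146
```

Run:
```python
from h import *
fc(0)
```

```text
t 9.33 s,y,h [163.81 -85.32   7.31] rot [-0.002 -0.002  0.532] F(s,y,n) [-1.3  6.4  7.8] Ftool [ 2.1  6.2 -7.8] Mn -0.02 M [1.22 0.19 0.65] g 0.0125 q6 0.85
```

Turning with low force; continue.

Request:
drive_tool:
  increments:
    - [0, 0, 0, 0.049, -0.0101, -0.0866]
    - [0, 0, 0, 0.049, -0.0101, -0.0866]
    - [0, 0, 0, 0.049, -0.0101, -0.0866]
    - [0, 0, 0, 0.049, -0.0101, -0.0866]
    - [0, 0, 0, 0, 0, 0]

```text
t: 9.75
tool_pos: [0.5093, 0.0269, 0.0931]
orientation: [0.518, 0.815, 0.094, 0.243]
wrist_force: [-1.5, 7.7, 7.0]
grip_width: 0.145
```

Run:
```python
from h import *
fc(0)
```

```text
t 9.75 s,y,h [163.57 -85.02   7.36] rot [-0.003 -0.001  0.932] F(s,y,n) [-0.9  7.2  7.6] Ftool [ 5.3  5.  -7.6] Mn -0.07 M [1.41 0.09 0.71] g 0.0124 q6 1.25
```

Request:
drive_tool:
  increments:
    - [0, 0, 0, 0.049, -0.0101, -0.0866]
    - [0, 0, 0, 0.049, -0.0101, -0.0866]
    - [0, 0, 0, 0.049, -0.0101, -0.0866]
    - [0, 0, 0, 0.049, -0.0101, -0.0866]
    - [0, 0, 0, 0, 0, 0]

```text
t: 10.17
tool_pos: [0.5095, 0.027, 0.0933]
orientation: [0.67, 0.695, 0.14, 0.219]
wrist_force: [-1.3, 8.4, 8.2]
grip_width: 0.152
```

Run:
```python
from h import *
fc(0)
```

```text
t 10.17 s,y,h [163.25 -84.91   7.41] rot [-4.000e-03 -1.000e-03  1.332e+00] F(s,y,n) [-1.5  8.   8.6] Ftool [ 7.4  3.4 -8.6] Mn -0.06 M [ 1.49 -0.04  0.78] g 0.013 q6 1.65
```

Request:
drive_tool:
  increments:
    - [0, 0, 0, 0.0245, -0.005, -0.0433]
    - [0, 0, 0, 0.0245, -0.005, -0.0433]
    - [0, 0, 0, 0.0245, -0.005, -0.0433]
    - [0, 0, 0, 0, 0, 0]

```text
t: 10.5
tool_pos: [0.5097, 0.027, 0.0934]
orientation: [0.719, 0.644, 0.156, 0.209]
wrist_force: [-1.7, 8.5, 7.9]
grip_width: 0.15
```

Run:
```python
from h import *
fc(0)
```

```text
t 10.5 s,y,h [163.06 -84.84   7.44] rot [-4.000e-03 -1.000e-03  1.479e+00] F(s,y,n) [-1.   8.   8.6] Ftool [ 7.8  1.8 -8.6] Mn -0.04 M [ 1.48 -0.1   0.8 ] g 0.0128 q6 1.79
```

Request:
drive_tool:
  increments:
    - [0, 0, 0, 0.0245, -0.005, -0.0433]
    - [0, 0, 0, 0, 0, 0]

```text
t: 10.67
tool_pos: [0.5097, 0.027, 0.0934]
orientation: [0.735, 0.626, 0.161, 0.205]
wrist_force: [-0.5, 8.5, 8.4]
grip_width: 0.148
```

Run:
```python
from h import *
fc(0)
```

```text
t 10.67 s,y,h [163.02 -84.86   7.45] rot [-4.000e-03 -1.000e-03  1.529e+00] F(s,y,n) [-2.3  8.3  8.3] Ftool [ 8.2  2.7 -8.3] Mn -0.03 M [ 1.44 -0.04  0.78] g 0.0126 q6 1.84
```

Request:
drive_tool:
  increments:
    - [0, 0, 0, 0.0245, -0.005, -0.0433]
    - [0, 0, 0, 0, 0, 0]

```text
t: 10.83
tool_pos: [0.5097, 0.027, 0.0934]
orientation: [0.75, 0.608, 0.166, 0.201]
wrist_force: [-0.9, 9.0, 7.5]
grip_width: 0.148
```

Run:
```python
from h import *
fc(0)
```

```text
t 10.83 s,y,h [163.01 -84.86   7.44] rot [-4.000e-03 -1.000e-03  1.579e+00] F(s,y,n) [-1.4  8.6  7.8] Ftool [ 8.6  1.3 -7.8] Mn 0.03 M [ 1.4  -0.19  0.85] g 0.0127 q6 1.89
```

Request:
drive_tool:
  increments:
    - [0, 0, 0, 0.0245, -0.005, -0.0433]
    - [0, 0, 0, 0, 0, 0]

```text
t: 11.0
tool_pos: [0.5098, 0.027, 0.0935]
orientation: [0.765, 0.589, 0.171, 0.196]
wrist_force: [-1.3, 8.3, 8.7]
grip_width: 0.149
```

Run:
```python
from h import *
fc(0)
```

```text
t 11.0 s,y,h [162.92 -84.82   7.46] rot [-4.000e-03 -1.000e-03  1.628e+00] F(s,y,n) [-1.8  7.8  9.1] Ftool [ 7.9  1.4 -9. ] Mn 0.14 M [ 1.34 -0.19  0.94] g 0.0127 q6 1.94
```

Request:
drive_tool:
  increments:
    - [0, 0, 0, 0.0245, -0.005, -0.0433]
    - [0, 0, 0, 0, 0, 0]

```text
t: 11.17
tool_pos: [0.5098, 0.027, 0.0935]
orientation: [0.78, 0.57, 0.176, 0.192]
wrist_force: [0.3, 8.0, 7.9]
grip_width: 0.148
```

Run:
```python
from h import *
fc(0)
```

```text
t 11.17 s,y,h [162.92 -84.86   7.46] rot [-4.000e-03 -1.000e-03  1.678e+00] F(s,y,n) [-2.8  7.9  7.5] Ftool [ 8.2  2.  -7.4] Mn 0.56 M [ 1.09 -0.16  1.29] g 0.0127 q6 1.99
```

Request:
drive_tool:
  increments:
    - [0, 0, 0, 0, 0, 0]
    - [0, 0, 0, 0, 0, 0]
    - [0, 0, 0, 0, 0, 0]
    - [0, 0, 0, 0, 0, 0]
    - [0, 0, 0, 0, 0, 0]
  fingers: 0.035

```text
t: 11.58
tool_pos: [0.508, 0.0257, 0.092]
orientation: [0.78, 0.57, 0.173, 0.192]
wrist_force: [-1.3, 0.2, -0.6]
grip_width: 0.408
```

Request:
drive_tool:
  increments:
    - [-0.005, 0.001, 0.0087, 0, 0, 0]
    - [-0.0075, 0.0015, 0.013, 0, 0, 0]
    - [-0.0098, 0.002, 0.0173, 0, 0, 0]
    - [-0.0147, 0.003, 0.026, 0, 0, 0]
    - [-0.0147, 0.003, 0.026, 0, 0, 0]
    - [0, 0, 0, 0, 0, 0]
    - [0, 0, 0, 0, 0, 0]
    - [0, 0, 0, 0, 0, 0]

```text
t: 12.25
tool_pos: [0.4566, 0.0365, 0.1831]
orientation: [0.779, 0.57, 0.174, 0.192]
wrist_force: [-0.0, -0.1, 0.3]
grip_width: 0.413
```

Run:
```python
from fit import *
fc(0)
p,d=snap('wrist','w4'); wings(cloud('wrist',d),.02)
plan(pt(0,.1645,.085,.095),turned(.17),.03)
```

```text
t 12.25 s,y,h [164.89 -86.27 112.1 ] rot [ 0.000e+00 -1.000e-03  1.676e+00] F(s,y,n) [-0.1 -0.1  0.2] Ftool [-0.1  0.1 -0.2] Mn 0.01 M [0.11 0.46 0.02] g 0.0353 q6 2.04
plane [-0.0004 -0.004  -0.0028] 44071
cover rect ((0.09918878972530365, -0.03940501809120178), (0.21209579706192017, 0.20126070082187653), 0.2761211097240448)fit.py:18: RuntimeWarning: Mean of empty slice.
  r=cv2.minAreaRect(Q.astype(np.float32)); c=Q.mean(0)
  ret = um.true_divide(
Traceback (most recent call last):
  File "fit.py", line 21, in wings
    print('L' if sg>0 else 'R',len(Q),'mean',c.round(4),'rect c',np.round(r[0],4),np.round(r[1],4),'w',round(np.arctan2(-v[1],-v[0]),3),'hmax',np.sort(h[m])[-5:].round(4)[0])
                                                                                                                                               ~~~~~~~~~~~~~~~~~~~~~~~~~~~^^^
IndexError: index 0 is out of bounds for axis 0 with size 0
```

View pics/w4.png

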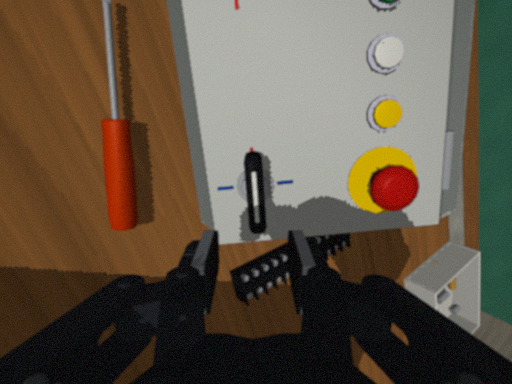

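```bash
sed -i 's/^        Q=C\[m\]\[:,:2\]/        if m.sum()<20: continue\n&/' fit.py
python3 - <<'E'
from fit import *
wings(cloud('wrist',np.load('pics/w4.npy')),.02)
plan(pt(0,.1645,.085,.085),turned(.17),.03)
E
```

```text
plane [-0.0004 -0.004  -0.0028] 44071
cover rect ((0.09918878972530365, -0.03940501809120178), (0.21209579706192017, 0.20126070082187653), 0.2761211097240448)
R 1423 mean [ 0.1639 -0.0823] rect c [ 0.164  -0.0846] [0.014  0.0629] w -1.54 hmax 0.0375
N 11 d [ 0.0482  0.1651 -0.0227] rv [-0.736   0.152   1.3045] row [0.0044, 0.015, -0.0021, -0.0669, 0.0138, 0.1186]
```

Request:
drive_tool:
  increments:
    - [0.0044, 0.015, -0.0021, -0.0669, 0.0138, 0.1186]
    - [0.0044, 0.015, -0.0021, -0.0669, 0.0138, 0.1186]
    - [0.0044, 0.015, -0.0021, -0.0669, 0.0138, 0.1186]
    - [0.0044, 0.015, -0.0021, -0.0669, 0.0138, 0.1186]
    - [0.0044, 0.015, -0.0021, -0.0669, 0.0138, 0.1186]
    - [0.0044, 0.015, -0.0021, -0.0669, 0.0138, 0.1186]
    - [0.0044, 0.015, -0.0021, -0.0669, 0.0138, 0.1186]
    - [0.0044, 0.015, -0.0021, -0.0669, 0.0138, 0.1186]
    - [0.0044, 0.015, -0.0021, -0.0669, 0.0138, 0.1186]
    - [0.0044, 0.015, -0.0021, -0.0669, 0.0138, 0.1186]
    - [0.0044, 0.015, -0.0021, -0.0669, 0.0138, 0.1186]
    - [0, 0, 0, 0, 0, 0]
    - [0, 0, 0, 0, 0, 0]
    - [0, 0, 0, 0, 0, 0]
    - [0, 0, 0, 0, 0, 0]
    - [0, 0, 0, 0, 0, 0]

```text
t: 13.63
tool_pos: [0.5048, 0.2007, 0.1601]
orientation: [0.241, 0.935, 0.013, 0.258]
wrist_force: [-0.7, 0.2, -0.2]
grip_width: 0.408
```

Run:
```python
from fit import *
fc(0)
p,d=snap('wrist','w5'); wings(cloud('wrist',d),.03)
plan(pt(0,.1645,.085,.020),turned(.17),.012)
```

```text
t 13.63 s,y,h [164.12  84.31  85.09] rot [-0.     0.001  0.303] F(s,y,n) [0.7 0.1 0.2] Ftool [ 0.7 -0.2 -0.2] Mn -0.05 M [ 0.13  0.46 -0.03] g 0.0349 q6 1.01
plane [-0.0019 -0.0029 -0.0018] 30717
cover rect ((0.10314039885997772, -0.0006522536277770996), (0.20308800041675568, 0.2785225808620453), 0.30053064227104187)
L 1899 mean [0.1661 0.0856] rect c [0.1634 0.0848] [0.0632 0.014 ] w 0.168 hmax 0.0458
R 1361 mean [ 0.1643 -0.0806] rect c [ 0.1634 -0.0833] [0.0138 0.0621] w -1.531 hmax 0.0374
N 5 d [ 0.0316 -0.0059 -0.0568] rv [-0.0655  0.0132  0.1144] row [0.0063, -0.0012, -0.0114, -0.0131, 0.0026, 0.0229]
```

View pics/w5.png

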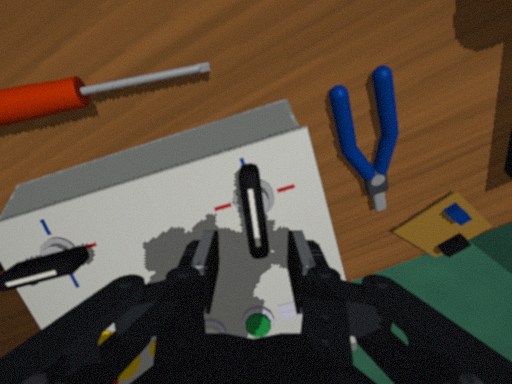

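Request:
drive_tool:
  increments:
    - [0, 0, 0, -0.0327, 0.0066, 0.0572]
    - [0, 0, 0, -0.0327, 0.0066, 0.0572]
    - [0.0063, -0.0012, -0.0114, 0, 0, 0]
    - [0.0063, -0.0012, -0.0114, 0, 0, 0]
    - [0.0063, -0.0012, -0.0114, 0, 0, 0]
    - [0.0063, -0.0012, -0.0114, 0, 0, 0]
    - [0.0063, -0.0012, -0.0114, 0, 0, 0]
    - [0, 0, 0, 0, 0, 0]
    - [0, 0, 0, 0, 0, 0]
    - [0, 0, 0, 0, 0, 0]
    - [0, 0, 0, 0, 0, 0]

```text
t: 14.6
tool_pos: [0.5367, 0.1957, 0.1042]
orientation: [0.178, 0.949, -0.004, 0.259]
wrist_force: [-0.4, -0.2, -0.6]
grip_width: 0.413
```

```bash
python3 -c "
from h import *
fc(0)"
```

```text
t 14.6 s,y,h [164.14  85.81  20.58] rot [-0.001 -0.001  0.169] F(s,y,n) [ 0.6 -0.3 -0.3] Ftool [ 0.6 -0.4  0.3] Mn -0.04 M [ 0.09  0.48 -0.05] g 0.0353 q6 0.83
```

Request:
drive_tool:
  increments:
    - [0, 0, 0, 0, 0, 0]
    - [0, 0, 0, 0, 0, 0]
    - [0, 0, 0, 0, 0, 0]
    - [0, 0, 0, 0, 0, 0]
    - [0, 0, 0, 0, 0, 0]
    - [0, 0, 0, 0, 0, 0]
  fingers: 0

```text
t: 15.1
tool_pos: [0.5366, 0.1952, 0.1035]
orientation: [0.178, 0.949, -0.004, 0.259]
wrist_force: [-0.6, -5.9, 4.4]
grip_width: 0.146
```

```bash
python3 -c "
from h import *
fc(0)"
```

```text
t 15.1 s,y,h [164.48  85.27  19.94] rot [ 0.    -0.     0.169] F(s,y,n) [-2.7 -5.9  3.5] Ftool [-3.6 -5.4 -3.5] Mn -0.01 M [-0.93  0.24 -0.56] g 0.0125 q6 0.83
```

Request:
drive_tool:
  increments:
    - [0.0003, 0, -0.0006, 0, 0, 0]
    - [0.0003, 0, -0.0006, 0, 0, 0]
    - [0.0003, -0.0001, -0.0006, 0, 0, 0]
    - [0, 0, 0, 0, 0, 0]

```text
t: 15.43
tool_pos: [0.5372, 0.1951, 0.1025]
orientation: [0.178, 0.949, -0.004, 0.259]
wrist_force: [-14.7, -5.7, 19.9]
grip_width: 0.15
```

```bash
python3 -c "
from h import *
fc(0)"
```

```text
t 15.43 s,y,h [164.42  85.32  18.77] rot [-0.    -0.001  0.168] F(s,y,n) [ 1.6 -8.5 23.9] Ftool [  0.1  -8.7 -23.9] Mn -0.0 M [-1.37  0.9  -0.88] g 0.0128 q6 0.83
```

Request:
drive_tool:
  increments:
    - [-0.0001, 0, 0.0002, 0, 0, 0]
    - [0, 0, 0, -0.0245, 0.005, 0.0433]
    - [0, 0, 0, -0.0245, 0.005, 0.0433]
    - [0, 0, 0, 0, 0, 0]

```text
t: 15.77
tool_pos: [0.5373, 0.1948, 0.102]
orientation: [0.129, 0.957, -0.018, 0.259]
wrist_force: [-2.1, -5.6, 6.4]
grip_width: 0.15
```

```bash
python3 -c "
from h import *
fc(0)"
```

```text
t 15.77 s,y,h [164.55  85.07  18.29] rot [ 0.001 -0.001  0.065] F(s,y,n) [-2.4 -5.9  6. ] Ftool [-2.8 -5.7 -6. ] Mn 0.04 M [-1.21  0.27 -0.67] g 0.0128 q6 0.73
```

Request:
drive_tool:
  increments:
    - [0, 0, 0, -0.0245, 0.005, 0.0433]
    - [0, 0, 0, 0, 0, 0]

```text
t: 15.93
tool_pos: [0.5373, 0.1947, 0.1019]
orientation: [0.105, 0.96, -0.025, 0.258]
wrist_force: [-3.6, -5.9, 7.1]
grip_width: 0.15
```

```bash
python3 -c "
from h import *
fc(0)"
```

```text
t 15.93 s,y,h [164.55  84.95  18.17] rot [ 0.001 -0.001  0.016] F(s,y,n) [-1.5 -6.5  7.4] Ftool [-1.6 -6.4 -7.4] Mn 0.14 M [-1.27  0.31 -0.59] g 0.0128 q6 0.68
```

Request:
drive_tool:
  increments:
    - [0, 0, 0, -0.0245, 0.005, 0.0433]
    - [0, 0, 0, 0, 0, 0]

```text
t: 16.1
tool_pos: [0.5374, 0.1946, 0.1018]
orientation: [0.081, 0.962, -0.031, 0.257]
wrist_force: [-1.3, -7.3, 5.8]
grip_width: 0.146
```

```bash
python3 -c "
from h import *
fc(0)"
```

```text
t 16.1 s,y,h [164.55  84.87  18.07] rot [ 0.001 -0.001 -0.034] F(s,y,n) [-3.1 -7.4  4.9] Ftool [-2.8 -7.5 -4.9] Mn -0.0 M [-1.27  0.28 -0.75] g 0.0125 q6 0.63
```

Axial force dropped and the stud goes deeper; push in.

Request:
drive_tool:
  increments:
    - [0.0003, 0, -0.0006, 0, 0, 0]
    - [0.0003, 0, -0.0006, 0, 0, 0]
    - [0, 0, 0, 0, 0, 0]

```text
t: 16.35
tool_pos: [0.538, 0.1945, 0.1007]
orientation: [0.083, 0.962, -0.031, 0.257]
wrist_force: [-2.2, -6.6, 6.0]
grip_width: 0.149
```

```bash
python3 -c "
from h import *
fc(0)"
```

```text
t 16.35 s,y,h [164.55  84.92  16.76] rot [ 0.001 -0.001 -0.032] F(s,y,n) [-2.3 -6.9  5.6] Ftool [-2.1 -7.  -5.6] Mn 0.09 M [-1.45  0.13 -0.73] g 0.0127 q6 0.63
```

Request:
drive_tool:
  increments:
    - [0.0005, -0.0001, -0.0009, 0, 0, 0]
    - [0.0005, -0.0001, -0.0009, 0, 0, 0]
    - [0.0005, -0.0001, -0.0009, 0, 0, 0]
    - [0.0005, -0.0001, -0.0009, 0, 0, 0]
    - [0.0005, -0.0001, -0.0009, 0, 0, 0]
    - [0, 0, 0, 0, 0, 0]

```text
t: 16.85
tool_pos: [0.5406, 0.194, 0.0962]
orientation: [0.083, 0.962, -0.031, 0.257]
wrist_force: [-3.6, -7.4, 6.5]
grip_width: 0.149
```

```bash
python3 -c "
from h import *
fc(0)"
```

```text
t 16.85 s,y,h [164.55  84.89  11.51] rot [ 0.002 -0.001 -0.031] F(s,y,n) [-1.5 -7.9  6.7] Ftool [-1.2 -8.  -6.7] Mn 0.09 M [-1.46  0.25 -0.75] g 0.0127 q6 0.62
```

Request:
drive_tool:
  increments:
    - [0.0005, -0.0001, -0.0009, 0, 0, 0]
    - [0.0005, -0.0001, -0.0009, 0, 0, 0]
    - [0.0005, -0.0001, -0.0009, 0, 0, 0]
    - [0.0005, -0.0001, -0.0009, 0, 0, 0]
    - [0, 0, 0, 0, 0, 0]

```text
t: 17.27
tool_pos: [0.5426, 0.1936, 0.0926]
orientation: [0.083, 0.962, -0.031, 0.257]
wrist_force: [-3.6, -7.0, 8.6]
grip_width: 0.152
```

```bash
python3 -c "
from h import *
fc(0)"
```

```text
t 17.27 s,y,h [164.56  84.89   7.41] rot [ 0.002 -0.001 -0.031] F(s,y,n) [-2.4 -7.6  8.5] Ftool [-2.2 -7.7 -8.5] Mn 0.04 M [-1.48  0.24 -0.82] g 0.013 q6 0.62
```

Now turn clockwise.

Request:
drive_tool:
  increments:
    - [0.0001, 0, -0.0002, 0, 0, 0]
    - [0, 0, 0, 0.049, -0.0101, -0.0866]
    - [0, 0, 0, 0.049, -0.0101, -0.0866]
    - [0, 0, 0, 0.049, -0.0101, -0.0866]
    - [0, 0, 0, 0, 0, 0]

```text
t: 17.68
tool_pos: [0.5428, 0.1942, 0.0927]
orientation: [0.228, 0.938, 0.009, 0.259]
wrist_force: [-3.4, -4.5, 8.3]
grip_width: 0.146
```

```bash
python3 -c "
from h import *
fc(0)"
```

```text
t 17.68 s,y,h [164.4   85.52   7.45] rot [-0.    -0.001  0.275] F(s,y,n) [-2.1 -5.1  8.5] Ftool [-3.4 -4.3 -8.4] Mn -0.03 M [-1.06  0.25 -0.67] g 0.0125 q6 0.93
```

Request:
drive_tool:
  increments:
    - [0, 0, 0, 0.049, -0.0101, -0.0866]
    - [0, 0, 0, 0.049, -0.0101, -0.0866]
    - [0, 0, 0, 0.049, -0.0101, -0.0866]
    - [0, 0, 0, 0.049, -0.0101, -0.0866]
    - [0, 0, 0, 0, 0, 0]

```text
t: 18.1
tool_pos: [0.5433, 0.1947, 0.0931]
orientation: [0.41, 0.874, 0.061, 0.253]
wrist_force: [-2.7, -3.4, 8.8]
grip_width: 0.152
```

```bash
python3 -c "
from h import *
fc(0)"
```

```text
t 18.1 s,y,h [163.91  86.18   7.6 ] rot [-0.002 -0.002  0.675] F(s,y,n) [-2.6 -3.8  8.6] Ftool [-4.5 -1.3 -8.6] Mn -0.02 M [-0.72  0.04 -0.44] g 0.013 q6 1.33
```

Request:
drive_tool:
  increments:
    - [0, 0, 0, 0.049, -0.0101, -0.0866]
    - [0, 0, 0, 0.049, -0.0101, -0.0866]
    - [0, 0, 0, 0.049, -0.0101, -0.0866]
    - [0, 0, 0, 0.049, -0.0101, -0.0866]
    - [0, 0, 0, 0, 0, 0]

```text
t: 18.52
tool_pos: [0.5439, 0.1951, 0.0936]
orientation: [0.576, 0.775, 0.111, 0.236]
wrist_force: [-1.0, -3.3, 8.8]
grip_width: 0.149
```

```bash
python3 -c "
from h import *
fc(0)"
```

```text
t 18.52 s,y,h [163.21  86.65   7.75] rot [-0.004 -0.003  1.076] F(s,y,n) [-4.1 -3.4  7.8] Ftool [-5.   2.  -7.8] Mn -0.02 M [-0.68 -0.31 -0.37] g 0.0127 q6 1.73
```

Request:
drive_tool:
  increments:
    - [0.0002, 0, -0.0004, 0.049, -0.0101, -0.0866]
    - [0, 0, 0, 0.049, -0.0101, -0.0866]
    - [0, 0, 0, 0.049, -0.0101, -0.0866]
    - [0, 0, 0, 0, 0, 0]

```text
t: 18.85
tool_pos: [0.5446, 0.1951, 0.0936]
orientation: [0.685, 0.68, 0.145, 0.217]
wrist_force: [0.3, -3.1, 9.5]
grip_width: 0.149
```

```bash
python3 -c "
from h import *
fc(0)"
```

```text
t 18.85 s,y,h [162.61  86.83   7.44] rot [-0.005 -0.003  1.376] F(s,y,n) [-5.6 -3.   7.8] Ftool [-4.   4.9 -7.8] Mn -0.0 M [-0.79 -0.68 -0.37] g 0.0127 q6 2.03
```

Request:
drive_tool:
  increments:
    - [0, 0, 0, 0.0245, -0.005, -0.0433]
    - [0, 0, 0, 0.0245, -0.005, -0.0433]
    - [0, 0, 0, 0, 0, 0]

```text
t: 19.1
tool_pos: [0.5448, 0.1951, 0.0938]
orientation: [0.717, 0.646, 0.156, 0.21]
wrist_force: [-0.2, -4.1, 9.9]
grip_width: 0.15
```

```bash
python3 -c "
from h import *
fc(0)"
```

```text
t 19.1 s,y,h [162.36  86.87   7.49] rot [-0.005 -0.003  1.473] F(s,y,n) [-5.4 -4.1  8.2] Ftool [-4.6  5.1 -8.2] Mn -0.02 M [-0.85 -0.79 -0.41] g 0.0128 q6 2.12
```

Request:
drive_tool:
  increments:
    - [0, 0, 0, 0.0245, -0.005, -0.0433]
    - [0, 0, 0, 0, 0, 0]

```text
t: 19.27
tool_pos: [0.5449, 0.1951, 0.0938]
orientation: [0.733, 0.628, 0.161, 0.206]
wrist_force: [1.0, -4.4, 10.2]
grip_width: 0.15
```

```bash
python3 -c "
from h import *
fc(0)"
```

```text
t 19.27 s,y,h [162.27  86.86   7.5 ] rot [-0.005 -0.003  1.523] F(s,y,n) [-6.8 -4.1  7.9] Ftool [-4.5  6.6 -7.9] Mn 0.29 M [-1.11 -0.82 -0.2 ] g 0.0128 q6 2.17
```

Request:
drive_tool:
  increments:
    - [0, 0, 0, 0.0147, -0.003, -0.026]
    - [0, 0, 0, 0, 0, 0]

```text
t: 19.43
tool_pos: [0.5449, 0.1951, 0.0939]
orientation: [0.742, 0.617, 0.164, 0.204]
wrist_force: [0.9, -4.1, 10.0]
grip_width: 0.148
```

```bash
python3 -c "
from h import *
fc(0)"
```

```text
t 19.43 s,y,h [162.2   86.85   7.49] rot [-0.005 -0.004  1.551] F(s,y,n) [-6.5 -3.9  7.8] Ftool [-4.   6.5 -7.7] Mn 0.54 M [-1.22 -0.92  0.04] g 0.0126 q6 2.2
```

Request:
drive_tool:
  increments:
    - [0, 0, 0, 0, 0, 0]
    - [0, 0, 0, 0, 0, 0]
    - [0, 0, 0, 0, 0, 0]
    - [0, 0, 0, 0, 0, 0]
    - [0, 0, 0, 0, 0, 0]
  fingers: 0.035

```text
t: 19.85
tool_pos: [0.5425, 0.1947, 0.0914]
orientation: [0.742, 0.619, 0.161, 0.203]
wrist_force: [0.9, -0.7, -0.6]
grip_width: 0.41
```

Request:
drive_tool:
  increments:
    - [-0.005, 0.001, 0.0087, 0, 0, 0]
    - [-0.0075, 0.0015, 0.013, 0, 0, 0]
    - [-0.0098, 0.002, 0.0173, 0, 0, 0]
    - [-0.0147, 0.003, 0.026, 0, 0, 0]
    - [-0.0147, -0.01, 0.026, -0.05, 0.01, 0.086]
    - [-0.0147, -0.03, 0.026, -0.05, 0.01, 0.086]
    - [0, -0.03, 0, -0.05, 0.01, 0.086]
    - [0, -0.02, 0, -0.05, 0.01, 0.086]
    - [0, 0, 0, 0, 0, 0]
    - [0, 0, 0, 0, 0, 0]
    - [0, 0, 0, 0, 0, 0]
    - [0, 0, 0, 0, 0, 0]

```text
t: 20.85
tool_pos: [0.4767, 0.1132, 0.2081]
orientation: [0.605, 0.753, 0.117, 0.232]
wrist_force: [0.9, 0.1, -0.2]
grip_width: 0.41
```

Run:
```python
from fit import *
fc(0)
p,d=snap('wrist','w6'); wings(cloud('wrist',d),.02)
snap('top','top6'); wings(cloud('top',np.load('pics/top6.npy')),.02)
snap('scene','scene6')
```

```text
t 20.85 s,y,h [148.64  -7.07 131.64] rot [ 0.002 -0.004  1.15 ] F(s,y,n) [-0.7  0.2 -0.6] Ftool [-0.   0.7  0.6] Mn -0.03 M [ 0.13  0.44 -0.02] g 0.035 q6 1.7
plane [-0.0008 -0.0023 -0.0022] 42308
cover rect ((0.09868096560239792, -0.0005730241537094116), (0.21198521554470062, 0.27877476811408997), 0.19201834499835968)
L 1650 mean [0.1636 0.0853] rect c [0.163  0.0846] [0.0632 0.0143] w 1.487 hmax 0.0379
R 114 mean [ 0.162  -0.0549] rect c [ 0.1616 -0.0571] [0.0148 0.0081] w 0.23 hmax 0.0345
plane [-0.0003 -0.0026 -0.    ] 2115
cover rect ((0.09653981775045395, -0.0011698603630065918), (0.21826542913913727, 0.27937960624694824), 0.4683876931667328)
L 90 mean [0.1605 0.083 ] rect c [0.1613 0.0839] [0.064  0.0149] w 1.508 hmax 0.0389
R 94 mean [ 0.1614 -0.0866] rect c [ 0.1617 -0.0853] [0.0172 0.0628] w -1.553 hmax 0.0401
```

View pics/w6.png

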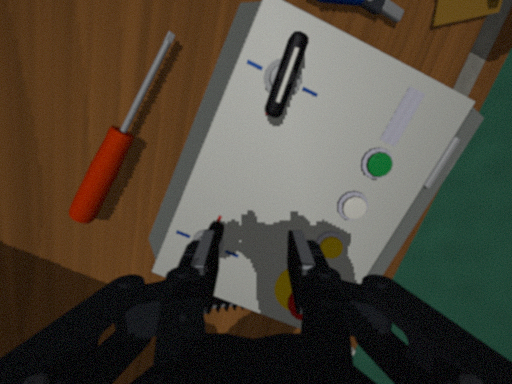

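View pics/scene6.png

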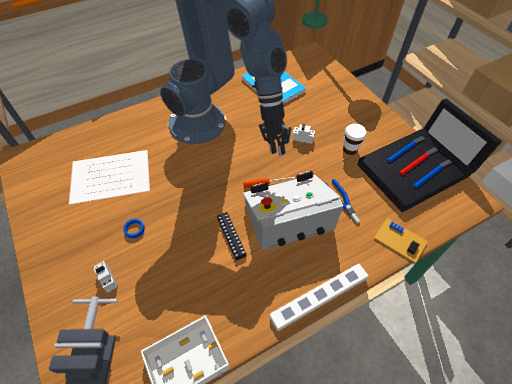

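```bash
python3 -c "
from h import *
st(); print(manip.close_job())"
```

```text
t 21.0 pos [0.4767 0.1132 0.208 ] q [0.604  0.7534 0.1167 0.2322] F [-0.3  0.7 -0.6] M [0.07 0.46 0.03] g 0.413 j [ 0.419 -0.111 -0.602  0.64  -0.3    1.704]
the job is handed in; nothing more can be done
None
```

The desk is shut and both wing studs are locked; I handed the job in at 21.0 s with the gripper open and the arm clear of the desk.

- **Cover:** I lowered it slowly along its arc to the stop. The first press against the stop overshot and peaked at about 86 N at the wrist, under the 120 N limit, and I backed off straight away.
- **Right stud:** It found its slot on the first push and went in about 12.5 mm. I turned it to a felt stop at about 1.64 rad and let go.
- **Left stud:** The first push hit the plate at about 1 mm. I turned the wing about 0.2 rad anticlockwise under light pressure until it dropped in, pushed it home and turned it to a felt stop at about 1.5 rad.

Last checks:

- **Cover shut:** The depth images put the cover on the shut slope to within a few thousandths of a radian.
- **Wings:** Both lie across the red marks. The left is at about 1.49 rad and the right at about 1.60 rad. Each wing top sits roughly 8 to 9 mm lower than before, by camera depth to a millimetre or so.
- **Disagreement:** The final wrist picture showed the right wing only partly, behind a finger, so its fit there was meaningless. I relied on the earlier clear wrist view and the top camera, which agree.
- **Bench objects:** They look unmoved in the pictures; I did not measure each one.

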